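Change over the repair jig and its two trays

ROBOT

A 6-joint arm with a two-finger parallel gripper is mounted at the origin on the work surface. World frame = base frame: x ahead of the robot, y to its left, z up, the work surface at z = 0. Lengths are in mm, angles in rad, forces in N, time in s.
With the tool pointing down it reaches from about 350 to 775 mm from the base axis. Payload 7.3 kg.
Tool frame: the origin (TCP) lies midway between the tips of the shut fingers; the grasp point (between the pads) lies 19 mm behind it; z points along the fingers, y is the direction in which the jaws open and shut (so a half turn about z gives the same grasp; the last joint's range is limited). The gripper opens to 92 mm and grips with 3 to 60 N. Pads are 19 mm wide; open, the fingers measure 130 mm over their backs; the gripper's body (75 mm by 190 mm) begins 47 mm behind the grasp point.
Start: joints at [-1.307, 0.342, 1.524, -0, 1.275, -0.146], TCP at [209.197, -481.541, 226.741] pointing down, gripper open.
Joint ranges: [-2.53, 2.53], [-0.77, 2.02], [0.04, 2.7], [-1, 4.14], [0.28, 2.66], [-3.11, 3.11]. Speed limits (rad/s): [2.57, 2.57, 3.14, 3.14, 3.14, 3.14].

INTERFACE

Orientations are given as a unit quaternion [x, y, z, w].
In Python, from cell import bot gives the robot as it stands.
- The arm moves only by the tool drive_tool, never from a script. Its argument "commands" is a list of rows, each a list of 7 numbers: the turn, a rotation vector about the tool's x, y, z in rad, then the shift along the tool's x, y, z in mm, then the gripper's target within -1 to 1 (fully open at 1, half-way at 0, shut at -1). A call has 1 to 10 rows; each row shifts and turns the commanded pose from where the row before left it, along the tool's axes as they then stand; what a row does not reach is not made up. A row lasts 1/10 s, in which the tool goes at most 50 mm and 8.59 degrees, less where a joint would pass 70% of its speed; a pose out of reach is approached as far as the arm can. A call is refused whole if a number of a shift passes 50 or a number of a turn 0.15, either way. A call with a gripper value outside its range is refused whole. The fingers move at their own pace and stop on an object; "grip_force" is the grip in N (left out, the last holds). Time passes only in rows, so rows that do not move let the fingers close. It gives the time, the measured TCP pose, the force and the opening at its end, in the units of the state.
- bot.state(): the state, without advancing time (a new reading comes with each control period).
- bot.grab_frame(name): name is "side" or "top"; returns the picture (480x640x3 uint8, red, green, blue); there is no depth.
- bot.camera_model(name): a dict with "intrinsics" (3x3 intrinsics, pixels), "R" (3x3) and "t" (3): a world point X has camera coordinates R X + t. Camera axes: x right, y down, z forward; pixel columns grow to the right and rows downward; lengths in mm; the calibration is good to about 2 mm. A picture is of the moment at which its call begins. camera_model takes no time and is no camera call.
- bot.sign_off(): hands the job in, once; it reports no verdict.
The state is a dict: "time_s": time; "joint_pos": joint angles; "qd": joint speeds; "effort": joint torques, N m; "eef_pos": TCP position; "tool_rot": TCP orientation; "contact_force": force on the tool from outside, world axes, zero at the start; "torque": the same for the moment, N m; "width": finger opening in mm.
Only numpy, scipy, OpenCV 4.12 (cv2) and the standard library are available. Lean on these libraries where they do the work, as an engineer would, in place of code of your own. Each camera call takes 0.05 s, during which the arm holds its last target. There are 200 camera calls.

TASK

Change over the repair jig: flip the clamp with the red grip up and back, well past upright, then lift the finned heat sink out of the jig and park it on the black mat. Next put the transformer from the yellow tray into the jig, move the blue filter from the green tray to the yellow tray, and last put the heat sink on the green tray, each part upright, flat inside the rim and lengthwise. Leave the clamp open, and do not push away or knock over the small amber jar.

Things in the scene. Friction and masses are not known exactly. Their poses are not given: they have to be found in the camera images.
- jig: Fixed jig: grey plate 165 x 90 x 12 mm with a rimmed nest (inside 80 x 62, rim 5 high, 5 wide, cork floor 12 mm above the table). Holds the heat sink at first. Origin: on the table below the nest's centre; x along the 80 mm length towards the clamp bracket (22 along x, 30 wide, top at 80 mm) at x = +65 mm. Clamp hinge: x = +65 mm, 72 mm above the table, axis y. Place varies along a row of four.
- clamp (a joint): Clamp arm angle, rad: 0 to 0.05 closed, level, pointing to jig -x; grows as the red grip swings up and over towards jig +x; pi/2 upright, stop at 2.2; must end beyond 1.75. Stays where it is left (hinge friction 0.15 N m). Steel bar 10 mm wide, 12 thick; a 12 mm rubber-footed spindle under it, 65 mm from the hinge, holds the part down.
- clamp_grip (a point): Centre of the red grip, a short roller 28 mm in diameter and 26 mm wide with flat ends (its axis along jig y), on the free end of the clamp arm, 130 mm from the hinge; closed it is at jig x = -65 mm, 72 mm above the table. It can be pinched from above across jig y and led round the arc, the grip turning between the fingers.
- heat_sink: Loose, about 60 x 42 x 42 mm (x, y, z); grip it across its 42 mm width (its y). Origin: centre of its underside; x along its 60 mm length, z up. Bare aluminium heat sink with six tall fins along x. Solid to grip; 0.13 to 0.24 kg.
- transformer: Loose, about 60 x 42 x 42 mm (x, y, z); grip it across its 42 mm width (its y). Origin: centre of its underside; x along its 60 mm length, z up. Mains transformer: dark steel core with a copper winding in its middle. 0.33 to 0.6 kg.
- filter: Loose, about 60 x 42 x 42 mm (x, y, z); grip it across its 42 mm width (its y). Origin: centre of its underside; x along its 60 mm length, z up. Blue box, 36 mm high, with two brass studs and a white stripe on top (42 mm with the studs). 0.11 to 0.2 kg.
- green_tray: Shallow green tray, 90 x 72 mm; floor 4 mm above the table, inside 80 x 62 mm, rim 5 mm wide and 5 mm high above the floor. Does not move; its place varies along a row of four. Origin: centre of its underside on the table; x along its 90 mm length. At the start the blue filter lies in it.
- yellow_tray: Shallow yellow tray, 90 x 72 mm; floor 4 mm above the table, inside 80 x 62 mm, rim 5 mm wide and 5 mm high above the floor. Does not move; its place varies along a row of four. Origin: centre of its underside on the table; x along its 90 mm length. At the start the transformer lies in it.
- black_mat: Flat black ribbed rubber mat, 110 x 90 x 4 mm, empty: the free spot. Fixed at each start, anywhere in the row of four stations. Origin: centre of its underside on the table; x along its 110 mm length.
- jar: Small amber jar with a white lid, 36 mm in diameter, 50 mm high, standing near the robot in front of the row. Leave it alone. Origin: centre of its underside.
Mind the look-alikes: they are no part of the job. Leave any purple look-alike of the transformer alone.

How it is judged:
By the outcome, as a careful person would: the job done as asked, in the order asked, and still so for the second after the job is handed in, with the robot touching nothing.
It also fails if it takes over 128 s, if anything falls off the work surface, if the arm or the gripper's body presses on something with over 40 N, if the wrist force passes 120 N, or if a joint passes its speed limit or range.

## Working session

There is one attempt and no reset: what is moved stays moved. The work goes in short steps, Python scripts to look and compute and a tool call to move; the robot and the scene stay as the last step left them, time stands still between calls to the robot, and variables do not carry over. Pictures are saved under pics/ and viewed, about 12 in all and at most 16, crops included, and the job is handed in when it is done.

Besides the shell and the picture viewer there is one more tool, called as name(argument=value, ...), one argument or row to a line, values as JSON. drive_tool: Moves the arm, as the interface text tells. Its arguments: {"type":"object","properties":{"commands":{"type":"array"},"grip_force":{"type":"number"}},"required":["commands"]}

```bash
ls; mkdir -p pics; python3 - <<'E'
from cell import bot
import cv2
for n in("top","side"):
    f=bot.grab_frame(n); cv2.imwrite(f"pics/{n}0.png",f[:,:,::-1])
    m=bot.camera_model(n); print(n,m)
s=bot.state(); print(s)
E
```

```text
pics
top {'intrinsics': array([[447.07534706,   0.        , 311.08494842],
       [  0.        , 447.07534706, 238.24839529],
       [  0.        ,   0.        ,   1.        ]]), 'R': array([[ 0.00548706, -0.99994982, -0.00838122],
       [-0.99852738, -0.00502651, -0.05401677],
       [ 0.05397194,  0.00866527, -0.99850485]]), 't': array([ -2.1618874 , 493.73172327, 935.10561744])}
side {'intrinsics': array([[481.17873104,   0.        , 320.54078763],
       [  0.        , 481.17873104, 243.85580111],
       [  0.        ,   0.        ,   1.        ]]), 'R': array([[ 0.97977456, -0.19940902, -0.0166691 ],
       [-0.1258062 , -0.5490663 , -0.82625601],
       [ 0.15561046,  0.8116417 , -0.56304808]]), 't': array([-471.61478741,  128.35652889,  808.98724942])}
{'time_s': 0.1, 'joint_pos': array([-1.30704454e+00,  3.42655431e-01,  1.52489455e+00, -3.82103401e-05,
        1.27539196e+00, -1.45990818e-01]), 'qd': array([ 0.00050525, -0.00104995, -0.00236317,  0.00020813, -0.00175408,
        0.00137495]), 'effort': array([ 1.60114399e-03, -4.32004416e+01, -2.44696176e+01,  7.19165476e-02,
        5.25683386e-02, -5.29648389e-05]), 'eef_pos': array([ 209.06779052, -481.19466233,  226.12262332]), 'tool_rot': array([ 9.79085818e-01,  2.03446565e-01, -5.79425629e-05, -6.72398701e-04]), 'contact_force': array([-0.24630444,  0.26955728, -0.85713809]), 'torque': array([ 0.00068902,  0.01843359, -0.04513762]), 'width': 91.73563438923392}
```

View pics/top0.png

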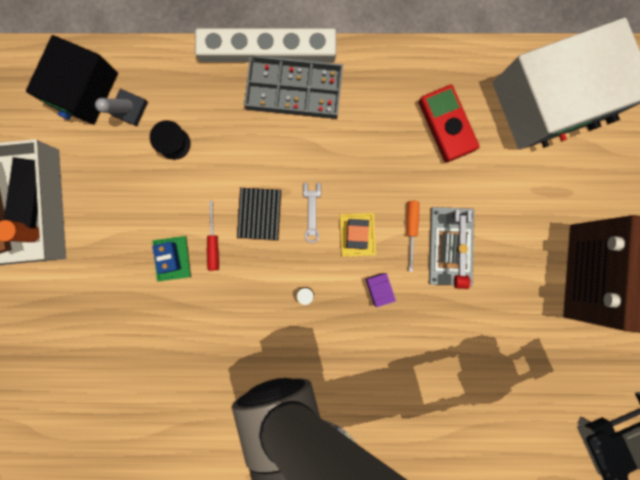

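View pics/side0.png

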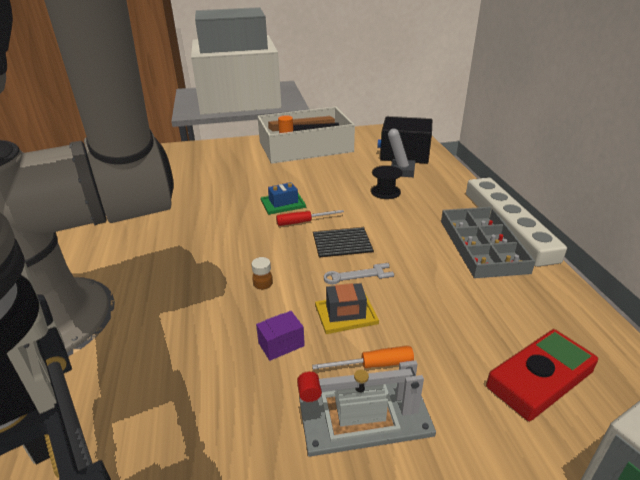

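Seen in the top view: filter on the green tray (171,258), mat (260,213), transformer on the yellow tray (357,235), jig with the heat sink (452,247), jar (305,296). The purple block at (380,289) is the look-alike. I'll enlarge and segment next.

```bash
cat > h.py <<'E'
import numpy as np, cv2
from cell import bot
M={n:bot.camera_model(n) for n in("top","side")}
def proj(n,X):
    m=M[n]; c=m["R"]@np.asarray(X,float)+m["t"]; p=m["intrinsics"]@c; return p[:2]/p[2]
def ray(n,uv):
    m=M[n]; d=m["R"].T@np.linalg.inv(m["intrinsics"])@np.array([uv[0],uv[1],1.]); return -m["R"].T@m["t"],d
def plane(n,uv,z):
    o,d=ray(n,uv); return o+d*(z-o[2])/d[2]
def tri(a,b):
    (o1,d1),(o2,d2)=ray("top",a),ray("side",b)
    s=np.linalg.lstsq(np.c_[d1,-d2],o2-o1,rcond=None)[0]
    p,q=o1+s[0]*d1,o2+s[1]*d2; return (p+q)/2,np.linalg.norm(p-q)
def crop(img,x,y,w,h,s,out,step=10):
    c=cv2.resize(img[y:y+h,x:x+w],None,fx=s,fy=s,interpolation=cv2.INTER_CUBIC)
    for u in range(-(-x//step)*step,x+w,step):
        k=int((u-x+.5)*s); cv2.line(c,(k,0),(k,6),(255,0,255),1); cv2.putText(c,str(u),(k+1,16),0,.35,(255,0,255),1)
    for v in range(-(-y//step)*step,y+h,step):
        k=int((v-y+.5)*s); cv2.line(c,(0,k),(6,k),(255,0,255),1); cv2.putText(c,str(v),(8,k+4),0,.35,(255,0,255),1)
    if out: cv2.imwrite(out,c)
    return c
def snap(n):
    return np.ascontiguousarray(bot.grab_frame(n)[:,:,::-1])
def rects(img,n,z):
    hsv=cv2.cvtColor(img,cv2.COLOR_BGR2HSV)
    R={"green":((50,90,40),(80,255,255)),"yellow":((22,170,120),(32,255,255)),"blue":((105,120,40),(125,255,255)),"purple":((130,90,40),(150,255,255))}
    for k,(a,b) in R.items():
        m=cv2.inRange(hsv,a,b); m[:170]=0; m[330:]=0; m[:,:140]=0; m[:,500:]=0
        cs,_=cv2.findContours(m,0,2); 
        if not cs: continue
        c=max(cs,key=cv2.contourArea)
        P=np.array([plane(n,p[0],z)[:2] for p in c],np.float32)
        r=cv2.minAreaRect(P); print(k,np.round(r[0],1),np.round(r[1],1),round(r[2],1))
E
python3 - <<'E'
from h import *
t=cv2.imread("pics/top0.png"); s=cv2.imread("pics/side0.png")
rects(t,"top",9)
crop(t,340,195,160,120,5,"pics/c1.png")
crop(t,140,180,160,120,5,"pics/c2.png")
crop(s,245,270,200,150,4,"pics/c3.png",20)
crop(s,240,165,160,120,5,"pics/c4.png",20)
E
```

```text
green [449.8 298.5] [86.1 69.9] 8.1
yellow [503.2 -96.9] [84.9 68.9] 3.1
blue [452.3 310. ] [58.  45.9] 12.6
purple [ 386.  -146.3] [61.1 42.9] 18.5
```

View pics/c1.png

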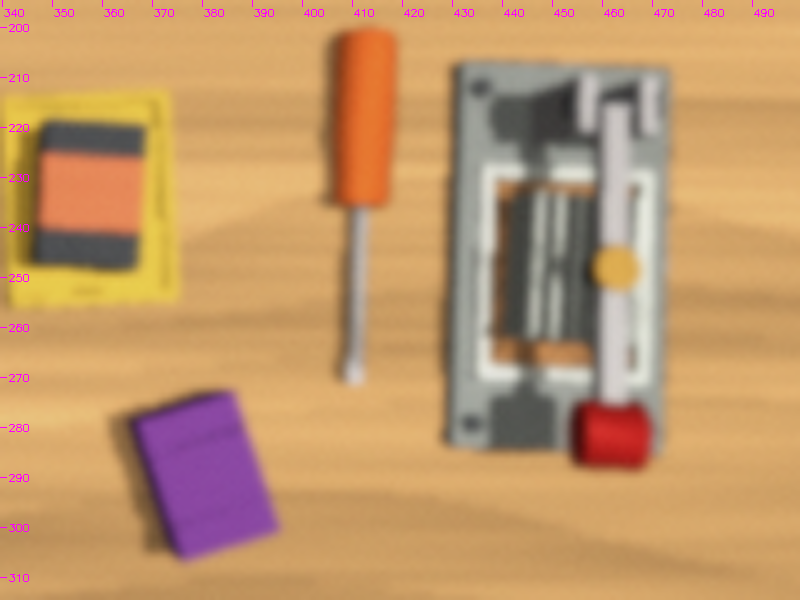

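View pics/c2.png

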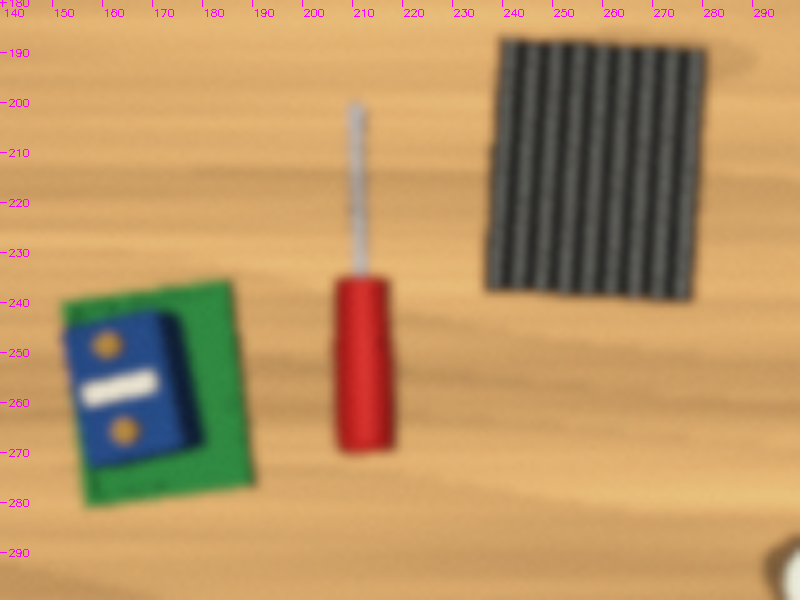

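View pics/c3.png

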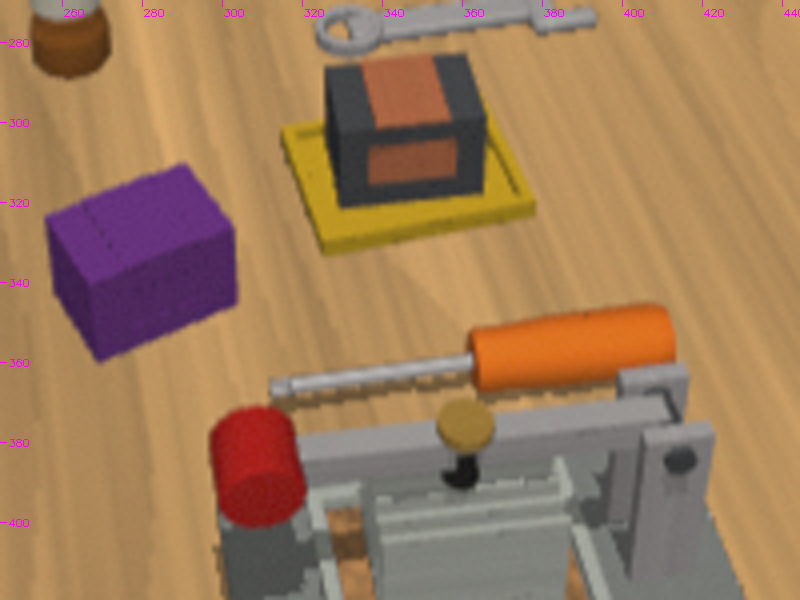

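View pics/c4.png

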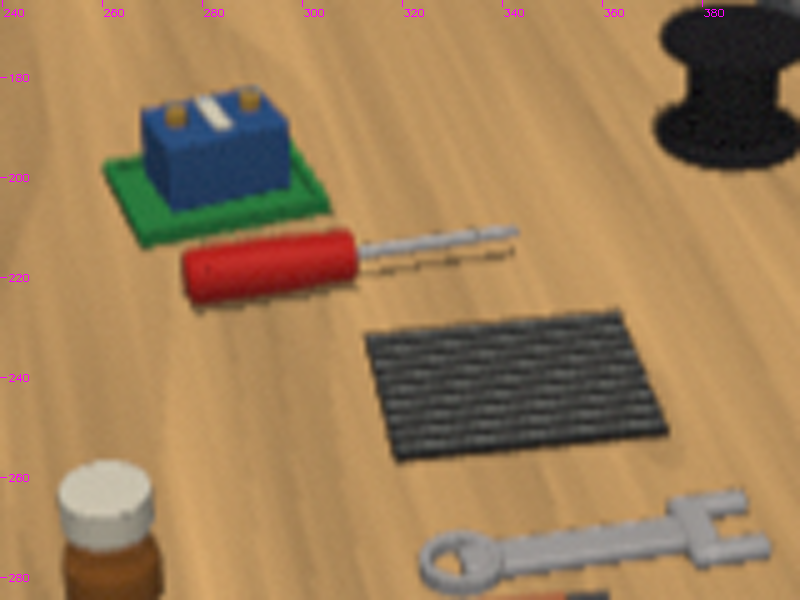

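The crops show the yellow-tray transformer with a copper winding, at about (358,234). The purple block at (380,289) has no winding, so it is the decoy. The grip is at top (461.7,281.7) and side (309,386). The jig's bracket points to world +x. I'll now compute the poses.

```bash
cat > poses.py <<'E'
from h import *
T=lambda a,x,y,s:np.array(a,float)/s+[x-.5,y-.5]
c1=lambda *a:T(a,340,195,5); c2=lambda *a:T(a,140,180,5); s3=lambda *a:T(a,245,270,4); s4=lambda *a:T(a,240,165,5)
def quad(P):  # TL TR BR BL in top view -> centre, yaw(deg), len, wid
    P=np.array(P); v=(P[0]-P[3]+P[1]-P[2])/2; w=(P[0]-P[1]+P[3]-P[2])/2
    print(np.round(P.mean(0),1),"yaw x",round(np.degrees(np.arctan2(v[1],v[0])),1),"yaw y",round(np.degrees(np.arctan2(-w[0],w[1])),1),"L",round(np.hypot(*v[:2]),1),"W",round(np.hypot(*w[:2]),1))
E
python3 - <<'E'
from poses import *
print("jig plate");quad([plane("top",p,12) for p in (c1(455,62),c1(668,66),c1(660,451),c1(446,446))])
print("nest");quad([plane("top",p,17) for p in (c1(484,165),c1(656,168),c1(648,385),c1(478,382))])
g,e=tri(c1(611,436),s3(258,466));print("grip",g.round(1),e)
print("knob",tri(c1(616,268),s3(466,425)))
print("transf");Q=[tri(a,b) for a,b in((c1(47,120),s3(465,54)),(c1(147,128),s3(486,115)),(c1(138,270),s3(340,128)),(c1(35,264),s3(326,68)))]
quad([q[0] for q in Q]);print([round(q[0][2]) for q in Q],[round(q[1],1) for q in Q])
print("z46");quad([plane("top",p,46) for p in(c1(47,120),c1(147,128),c1(138,270),c1(35,264))])
print("filter");F=((c2(157,310),s4(288,125)),(c2(185,445),s4(160,152)),(c2(92,467),s4(142,108)),(c2(65,325),s4(255,90)))
F=[F[3],F[0],F[1],F[2]]
Q=[tri(a,b) for a,b in F];quad([q[0] for q in Q]);print([round(q[0][2]) for q in Q],[round(q[1],1) for q in Q])
print("z40");quad([plane("top",a,40) for a,b in F])
print("mat");quad([plane("top",p,4) for p in(c2(500,38),c2(707,50),c2(692,300),c2(487,290))])
print("yellow");quad([plane("top",p,9) for p in(c1(5,96),c1(168,88),c1(180,300),c1(15,308))])
print("green");quad([plane("top",p,9) for p in(c2(63,302),c2(230,282),c2(256,486),c2(88,508))])
print("jar",plane("top",(305,296),50))
print("jig far face",proj("top",g))
E
```

```text
jig plate
[ 479.8 -295.7   12. ] yaw x -1.9 yaw y -0.9 L 163.0 W 90.1
nest
[ 471.4 -298.    17. ] yaw x -2.5 yaw y -0.7 L 91.5 W 71.8
grip [ 407.3 -295.5   79.5] 1.6891200791668912
knob (array([ 472.72234529, -297.03536516,   83.49134609]), np.float64(1.1964555630939953))
transf
[503.1 -95.6  47.1] yaw x -4.3 yaw y -4.0 L 58.8 W 41.4
[46, 48, 49, 46] [np.float64(2.0), np.float64(2.5), np.float64(1.9), np.float64(2.8)]
z46
[502.  -95.6  46. ] yaw x -4.2 yaw y -3.7 L 58.9 W 41.6
filter
[452.7 302.5  39.8] yaw x 13.3 yaw y 10.9 L 58.7 W 38.0
[39, 39, 39, 43] [np.float64(0.8), np.float64(2.3), np.float64(2.2), np.float64(3.2)]
z40
[452.4 302.5  40. ] yaw x 12.6 yaw y 11.6 L 58.4 W 38.9
mat
[547.4 113.3   4. ] yaw x -2.5 yaw y -2.8 L 108.6 W 88.9
yellow
[503.4 -99.2   9. ] yaw x 3.0 yaw y 3.1 L 90.6 W 69.9
green
[449.6 298.1   9. ] yaw x 8.4 yaw y 7.4 L 88.2 W 72.0
jar [374.5541351   11.79918547  50.        ]
jig far face [461.75498873 281.2714988 ]
```

drive_tool(
  commands=[
    [0, 0, 0.146, 0, 0, 0, 0.2],
    [0, 0, 0.146, 0, 0, 0, 0.2],
    [0, 0, 0.146, 0, 0, 0, 0.2],
    [0, 0, 0, 27.5, -27.3, 10, 0.2],
    [0, 0, 0, 27.5, -27.3, 10, 0.2],
    [0, 0, 0, 27.5, -27.3, 10, 0.2],
    [0, 0, 0, 27.5, -27.3, 10, 0.2],
    [0, 0, 0, 27.5, -27.3, 10, 0.2],
    [0, 0, 0, 27.5, -27.3, 10, 0.2],
    [0, 0, 0, 27.5, -27.3, 10, 0.2],
  ],
  grip_force=20,
)

```text
time_s: 1.1
eef_pos: [407.8, -294.6, 156.1]
tool_rot: [1.0, -0.014, -0.0, -0.0]
contact_force: [0.4, -0.7, -0.1]
width: 55.3
```

drive_tool(
  commands=[
    [0, 0, 0, 0, 0, 0, 0.2],
    [0, 0, 0, 0, 0, 0, 0.2],
  ],
)

```text
time_s: 1.3
eef_pos: [407.1, -295.3, 156.3]
tool_rot: [1.0, -0.013, -0.001, -0.0]
contact_force: [0.2, -0.4, 0.0]
width: 55.1
```

drive_tool(
  commands=[
    [0, 0, 0, 0, 0, 20, 0.2],
    [0, 0, 0, 0, 0, 20, 0.2],
    [0, 0, 0, 0, 0, 20, 0.2],
    [0, 0, 0, 0, 0, 20, 0.2],
    [0, 0, 0, 0, 0, 19, 0.2],
    [0, 0, 0, 0, 0, 0, 0.2],
    [0, 0, 0, 0, 0, 0, 0.2],
  ],
)

```text
time_s: 2.0
eef_pos: [406.5, -297.0, 58.2]
tool_rot: [1.0, -0.015, -0.0, 0.0]
contact_force: [0.0, 0.1, 0.8]
width: 55.1
```

```bash
python3 - <<'E'
from h import *
s=snap("side");t=snap("top")
a=crop(s,250,310,160,120,2.5,None,20);b=crop(t,400,200,160,120,2.5,None,20)
cv2.imwrite("pics/p1.png",np.hstack([a,b]))
E
```

```text
(no output)
```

View pics/p1.png

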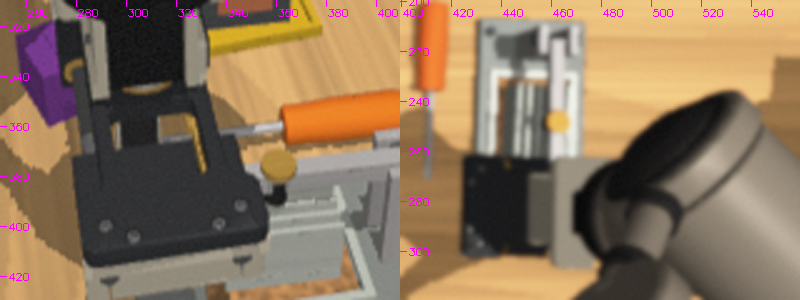

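The fingers straddle the red grip, and the bar and knob (top view 458,247) are clear. I'm closing now and computing the arc rows.

drive_tool(
  commands=[
    [0, 0, 0, 0, 0, 0, -1],
    [0, 0, 0, 0, 0, 0, -1],
    [0, 0, 0, 0, 0, 0, -1],
    [0, 0, 0, 0, 0, 0, -1],
    [0, 0, 0, 0, 0, 0, -1],
    [0, 0, 0, 0, 0, 0, -1],
  ],
)

```text
time_s: 2.7
eef_pos: [407.1, -294.4, 57.5]
tool_rot: [1.0, -0.014, -0.0, -0.001]
contact_force: [2.1, 6.2, 0.9]
width: 26.0
```

```bash
python3 - <<'E'
import numpy as np
th=np.linspace(0.03,2.03,21)
for i in range(20): print(round(130*(np.cos(th[i])-np.cos(th[i+1])),1),round(-130*(np.sin(th[i+1])-np.sin(th[i])),1))
E
```

```text
1.0 -13.0
2.3 -12.8
3.6 -12.5
4.8 -12.1
6.0 -11.5
7.1 -10.9
8.2 -10.1
9.1 -9.2
10.0 -8.3
10.8 -7.2
11.5 -6.1
12.0 -4.9
12.4 -3.7
12.8 -2.5
12.9 -1.2
13.0 0.1
12.9 1.4
12.7 2.7
12.4 4.0
11.9 5.2
```

drive_tool(
  commands=[
    [0, 0, 0, 1.0, -1, -13.0, -1],
    [0, 0, 0, 2.3, 0, -12.8, -1],
    [0, 0, 0, 3.6, 0, -12.5, -1],
    [0, 0, 0, 4.8, 0, -12.1, -1],
    [0, 0, 0, 6.0, 0, -11.5, -1],
    [0, 0, 0, 7.1, 0, -10.9, -1],
  ],
)

```text
time_s: 3.3
eef_pos: [431.5, -295.2, 130.3]
tool_rot: [1.0, -0.014, -0.001, -0.0]
contact_force: [2.0, -1.7, -5.8]
width: 26.0
```

drive_tool(
  commands=[
    [0, 0, 0, 8.2, 0, -10.1, -1],
    [0, 0, 0, 9.1, 0, -9.2, -1],
    [0, 0, 0, 10.0, 0, -8.3, -1],
    [0, 0, 0, 10.8, 0, -7.2, -1],
    [0, 0, 0, 11.5, 0, -6.1, -1],
    [0, 0, 0, 12.0, 0, -4.9, -1],
    [0, 0, 0, 12.4, 0, -3.7, -1],
  ],
)

```text
time_s: 4.0
eef_pos: [505.1, -297.9, 179.9]
tool_rot: [1.0, -0.014, -0.001, 0.0]
contact_force: [-4.0, -3.3, -2.7]
width: 25.9
```

drive_tool(
  commands=[
    [0, 0, 0, 12.8, 0, -2.5, -1],
    [0, 0, 0, 12.9, 0, -1.2, -1],
    [0, 0, 0, 13.0, 0, 0.1, -1],
    [0, 0, 0, 12.9, 0, 1.4, -1],
    [0, 0, 0, 12.7, 0, 2.7, -1],
    [0, 0, 0, 12.4, 0, 4.0, -1],
    [0, 0, 0, 11.9, 0, 5.2, -1],
    [0, 0, 0, 0, 0, 0, -1],
  ],
)

```text
time_s: 4.8
eef_pos: [595.9, -301.2, 170.6]
tool_rot: [1.0, -0.014, 0.001, 0.001]
contact_force: [3.2, -4.2, 3.5]
width: 26.1
```

drive_tool(
  commands=[
    [0, 0, 0, 0, 0, 0, 0.2],
    [0, 0, 0, 0, 0, 0, 0.2],
    [0, 0, 0, 0, 0, 0, 0.2],
    [0, 0, 0, 0, 0, 0, 0.2],
    [0, 0, 0, 0, 0, -20, 0.2],
    [0, 0, 0, 0, 0, -25, 0.2],
    [0, 0, 0, 0, 0, -25, 0.2],
  ],
)

```text
time_s: 5.5
eef_pos: [594.0, -300.0, 240.9]
tool_rot: [1.0, -0.014, -0.0, -0.0]
contact_force: [0.3, 0.6, 0.4]
width: 55.2
```

drive_tool(
  commands=[
    [0, 0, 0, -20, -30, 0, 0.2],
    [0, 0, 0, -20, -30, 0, 0.2],
    [0, 0, 0, -20, -30, 0, 0.2],
    [0, 0, 0, -20, -30, 0, 0.2],
    [0, 0, 0, -20, -30, 0, 0.2],
    [0, 0, 0, -20, -20, 0, 0.2],
    [0, 0, 0, 0, 0, 0, 0.2],
  ],
)

```text
time_s: 6.2
eef_pos: [477.1, -124.4, 240.8]
tool_rot: [1.0, -0.013, -0.0, -0.0]
contact_force: [-1.0, 0.1, 0.0]
width: 55.1
```

```bash
python3 - <<'E'
from h import *
s=snap("side");t=snap("top")
cv2.imwrite("pics/s2.png",s);cv2.imwrite("pics/t2.png",t)
a=crop(s,280,320,160,150,2.5,None,20);b=crop(t,415,195,100,94,4,None,10)
h=min(len(a),len(b));cv2.imwrite("pics/p2.png",np.hstack([a[:h],b[:h]]))
E
```

```text
(no output)
```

View pics/p2.png

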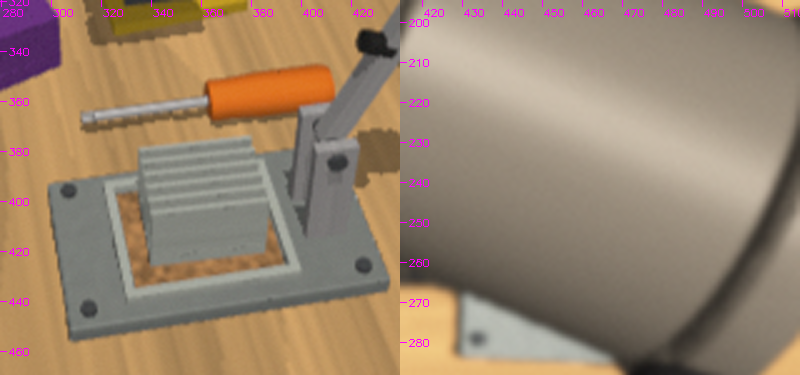

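The clamp arm stands well back and is open. The heat sink is visible in the nest: near bottom edge side (339.5,425.5)–(386.7,419.5), far top edge (334.7,380.3)–(379.5,374.7).

```bash
python3 - <<'E'
from poses import *
s=lambda *a:T(a,280,320,2.5)
pr=lambda n,uv,z:print(n,plane("side",uv,z).round(1))
pr("bot near L",s(151,265),12);pr("bot near R",s(267,250),12)
pr("top near L",s(150,214),54);pr("top near R",s(268,193),54)
pr("top far L",s(138,152),54);pr("top far R",s(250,138),54)
for n,p in(("rim -x-y",s(128,298)),("rim +x-y",s(300,269)),("rim -x+y",s(105,184))):pr(n,p,17)
for n,p in(("plate -x-y",s(72,334)),("plate +x-y",s(389,284)),("plate -x+y",s(49,186))):pr(n,p,12)
# same-camera vs top-camera consistency check: yellow tray, transf corners
print("transf side z46",np.mean([plane("side",p,46) for p in(s3(465,54),s3(486,115),s3(340,128),s3(326,68))],0))
print("transf top z46",502,-95.6)
E
```

```text
bot near L [ 443.6 -311.3   12. ]
bot near R [ 504.5 -315.3   12. ]
top near L [ 442.7 -311.7   54. ]
top near R [ 503.5 -312.1   54. ]
top far L [ 445.5 -273.    54. ]
top far R [ 505.1 -276.6   54. ]
rim -x-y [ 427.3 -330.5   17. ]
rim +x-y [ 516.  -332.8   17. ]
rim -x+y [ 430.  -260.3   17. ]
plate -x-y [ 397.  -340.6   12. ]
plate +x-y [ 558.5 -347.2   12. ]
plate -x+y [ 400.4 -251.2   12. ]
transf side z46 [504.57818978 -94.54427627  46.        ]
transf top z46 502 -95.6
```

drive_tool(
  commands=[
    [0, 0, 0.025, 0, 0, 0, 0.4],
    [0, 0, 0, 0.9, 28.3, 15, 0.4],
    [0, 0, 0, 0.9, 28.3, 15, 0.4],
    [0, 0, 0, 0.9, 28.3, 15, 0.4],
    [0, 0, 0, 0.9, 28.3, 15, 0.4],
    [0, 0, 0, 0.9, 28.3, 15, 0.4],
    [0, 0, 0, 0.9, 28.3, 15, 0.4],
    [0, 0, 0, 0, 0, 0, 0.4],
    [0, 0, 0, 0, 0, 0, 0.4],
  ],
  grip_force=30,
)

```text
time_s: 7.2
eef_pos: [475.3, -297.6, 149.4]
tool_rot: [1.0, -0.028, -0.001, -0.001]
contact_force: [-0.0, 0.5, 0.7]
width: 64.1
```

drive_tool(
  commands=[
    [0, 0, 0, 0, 0, 25, 0.4],
    [0, 0, 0, 0, 0, 25, 0.4],
    [0, 0, 0, 0, 0, 25, 0.4],
    [0, 0, 0, 0, 0, 20, 0.4],
    [0, 0, 0, 0, 0, 15, 0.4],
    [0, 0, 0, 0, 0, 10, 0.4],
    [0, 0, 0, 0, 0, 6, 0.4],
    [0, 0, 0, 0, 0, 0, 0.4],
    [0, 0, 0, 0, 0, 0, 0.4],
  ],
)

```text
time_s: 8.1
eef_pos: [476.1, -297.0, 25.0]
tool_rot: [1.0, -0.027, 0.0, 0.0]
contact_force: [0.2, -0.4, 0.4]
width: 64.0
```

drive_tool(
  commands=[
    [0, 0, 0, 0, 0, 0, -1],
    [0, 0, 0, 0, 0, 0, -1],
    [0, 0, 0, 0, 0, 0, -1],
    [0, 0, 0, 0, 0, 0, -1],
    [0, 0, 0, 0, 0, 0, -1],
    [0, 0, 0, 0, 0, 0, -1],
    [0, 0, 0, 0, 0, 0, -1],
    [0, 0, 0, 0, 0, 0, -1],
  ],
)

```text
time_s: 8.9
eef_pos: [475.6, -296.7, 24.7]
tool_rot: [1.0, -0.027, 0.0, 0.0]
contact_force: [-0.8, 2.7, 6.5]
width: 41.9
```

drive_tool(
  commands=[
    [0, 0, 0, 0, 0, -10, -1],
    [0, 0, 0, 0, 0, -15, -1],
    [0, 0, 0, 0, 0, -20, -1],
    [0, 0, 0, 0, 0, -25, -1],
    [0, 0, 0, 0, 0, -25, -1],
    [0, 0, 0, 0, 0, -20, -1],
    [0, 0, 0, 0, 0, -5, -1],
    [0, 0, 0, 0, 0, 0, -1],
  ],
)

```text
time_s: 9.7
eef_pos: [475.7, -297.0, 144.8]
tool_rot: [1.0, -0.027, 0.001, 0.001]
contact_force: [-0.6, 0.2, -1.6]
width: 41.6
```

drive_tool(
  commands=[
    [0, 0, 0, 3.1, -25.8, 0, -1],
    [0, 0, 0, 3.1, -25.8, 0, -1],
    [0, 0, 0, 3.1, -25.8, 0, -1],
    [0, 0, 0, 3.1, -25.8, 0, -1],
    [0, 0, 0, 3.1, -25.8, 0, -1],
    [0, 0, 0, 3.1, -25.8, 0, -1],
    [0, 0, 0, 3.1, -25.8, 0, -1],
    [0, 0, 0, 3.1, -25.8, 0, -1],
  ],
)

```text
time_s: 10.5
eef_pos: [510.5, -90.7, 142.7]
tool_rot: [1.0, -0.027, -0.001, -0.0]
contact_force: [0.0, -0.3, -2.3]
width: 41.6
```

drive_tool(
  commands=[
    [0, 0, 0, 3.1, -25.8, 0, -1],
    [0, 0, 0, 3.1, -25.8, 0, -1],
    [0, 0, 0, 3.1, -25.8, 0, -1],
    [0, 0, 0, 3.1, -25.8, 0, -1],
    [0, 0, 0, 3.1, -25.8, 0, -1],
    [0, 0, 0, 3.1, -25.8, 0, -1],
    [0, 0, 0, 3.1, -25.8, 0, -1],
    [0, 0, 0, 3.1, -25.8, 0, -1],
    [0, 0, 0, 0, 0, 0, -1],
    [0, 0, 0, 0, 0, 0, -1],
  ],
)

```text
time_s: 11.5
eef_pos: [546.2, 113.0, 142.8]
tool_rot: [1.0, -0.026, -0.001, 0.0]
contact_force: [-0.1, 0.4, -1.8]
width: 41.9
```

drive_tool(
  commands=[
    [0, 0, 0, 0, 0, 20, -1],
    [0, 0, 0, 0, 0, 25, -1],
    [0, 0, 0, 0, 0, 25, -1],
    [0, 0, 0, 0, 0, 20, -1],
    [0, 0, 0, 0, 0, 15, -1],
    [0, 0, 0, 0, 0, 10, -1],
    [0, 0, 0, 0, 0, 5, -1],
    [0, 0, 0, 0, 0, 3, -1],
    [0, 0, 0, 0, 0, 2, -1],
    [0, 0, 0, 0, 0, 0, -1],
  ],
)

```text
time_s: 12.5
eef_pos: [547.3, 112.8, 19.6]
tool_rot: [1.0, -0.027, 0.0, 0.0]
contact_force: [-0.2, -0.1, -2.5]
width: 42.1
```

drive_tool(
  commands=[
    [0, 0, 0, 0, 0, 1.5, -1],
    [0, 0, 0, 0, 0, 0, -1],
    [0, 0, 0, 0, 0, 0, -1],
  ],
)

```text
time_s: 12.8
eef_pos: [547.2, 112.9, 18.0]
tool_rot: [1.0, -0.027, 0.0, 0.0]
contact_force: [0.6, 0.7, -1.1]
width: 41.9
```

drive_tool(
  commands=[
    [0, 0, 0, 0, 0, 0, 0.4],
    [0, 0, 0, 0, 0, 0, 0.4],
    [0, 0, 0, 0, 0, 0, 0.4],
    [0, 0, 0, 0, 0, 0, 0.4],
    [0, 0, 0, 0, 0, -15, 0.4],
    [0, 0, 0, 0, 0, -25, 0.4],
    [0, 0, 0, 0, 0, -25, 0.4],
    [0, 0, 0, 0, 0, -25, 0.4],
    [0, 0, 0, 0, 0, -25, 0.4],
  ],
)

```text
time_s: 13.7
eef_pos: [546.9, 112.8, 133.9]
tool_rot: [1.0, -0.027, 0.0, 0.0]
contact_force: [0.3, -0.8, -1.2]
width: 64.0
```

drive_tool(
  commands=[
    [0, 0, 0.02, 0, 0, 0, 0.4],
    [0, 0, 0, -3.6, 26.3, 0, 0.4],
    [0, 0, 0, -3.6, 26.3, 0, 0.4],
    [0, 0, 0, -3.6, 26.3, 0, 0.4],
    [0, 0, 0, -3.6, 26.3, 0, 0.4],
    [0, 0, 0, -3.6, 26.3, 0, 0.4],
    [0, 0, 0, -3.6, 26.3, 0, 0.4],
    [0, 0, 0, -3.6, 26.3, 0, 0.4],
    [0, 0, 0, -3.6, 26.3, 0, 0.4],
    [0, 0, 0, 0, 0, 0, 0.4],
  ],
)

```text
time_s: 14.7
eef_pos: [502.1, -97.3, 132.0]
tool_rot: [0.999, -0.038, -0.001, 0.0]
contact_force: [-0.5, 0.3, 0.0]
width: 64.6
```

```bash
python3 - <<'E'
from h import *
s=snap("side");cv2.imwrite("pics/s3.png",s)
crop(s,250,190,200,150,4,"pics/p3.png",20)
print(bot.state()["eef_pos"])
E
```

```text
[502.31145938 -95.88555328 132.04149614]
```

View pics/p3.png

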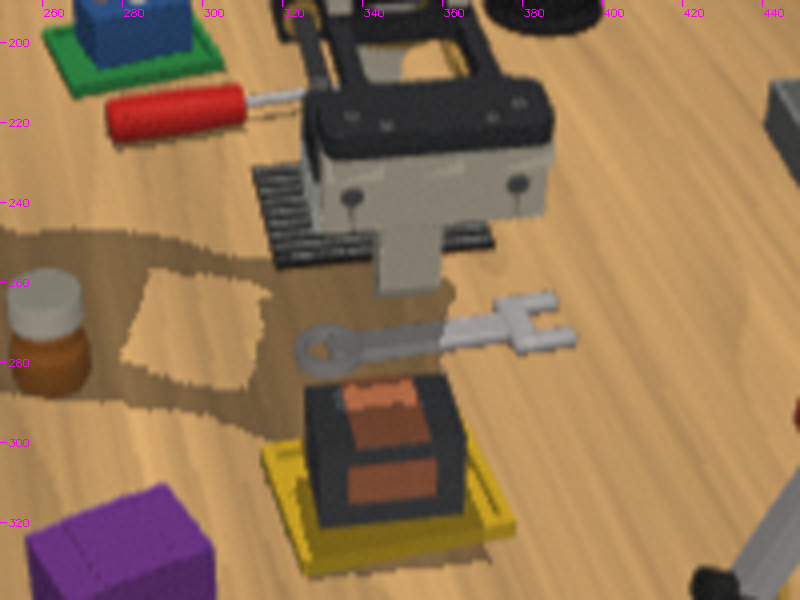

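The crop confirms the part below the gripper is the copper-wound transformer on yellow, side (345,300). The jar is standing. The mat's visible edges look normal, with the sink hidden behind the gripper.

drive_tool(
  commands=[
    [0, 0, 0, 0.5, 0, 25, 0.4],
    [0, 0, 0, 0, 0, 25, 0.4],
    [0, 0, 0, 0, 0, 25, 0.4],
    [0, 0, 0, 0, 0, 20, 0.4],
    [0, 0, 0, 0, 0, 12, 0.4],
    [0, 0, 0, 0, 0, 9, 0.4],
    [0, 0, 0, 0, 0, 0, 0.4],
    [0, 0, 0, 0, 0, 0, 0.4],
  ],
  grip_force=45,
)

```text
time_s: 15.55
eef_pos: [503.9, -94.9, 17.3]
tool_rot: [0.999, -0.037, 0.0, 0.0]
contact_force: [-1.0, -0.7, -0.3]
width: 63.9
```

drive_tool(
  commands=[
    [0, 0, 0, 0, 0, 0, -1],
    [0, 0, 0, 0, 0, 0, -1],
    [0, 0, 0, 0, 0, 0, -1],
    [0, 0, 0, 0, 0, 0, -1],
    [0, 0, 0, 0, 0, 0, -1],
    [0, 0, 0, 0, 0, 0, -1],
    [0, 0, 0, 0, 0, 0, -1],
    [0, 0, 0, 0, 0, 0, -1],
  ],
)

```text
time_s: 16.35
eef_pos: [503.7, -95.2, 17.3]
tool_rot: [0.999, -0.037, 0.0, 0.0]
contact_force: [-1.4, -0.5, 5.8]
width: 41.9
```

drive_tool(
  commands=[
    [0, 0, 0, 0, 0, -10, -1],
    [0, 0, 0, 0, 0, -15, -1],
    [0, 0, 0, 0, 0, -20, -1],
    [0, 0, 0, 0, 0, -25, -1],
    [0, 0, 0, 0, 0, -25, -1],
    [0, 0, 0, 0, 0, -20, -1],
    [0, 0, 0, 0, 0, -15, -1],
    [0, 0, 0, 0, 0, 0, -1],
    [0, 0, 0, 0, 0, 0, -1],
  ],
)

```text
time_s: 17.25
eef_pos: [502.9, -94.7, 146.3]
tool_rot: [0.999, -0.037, -0.0, -0.0]
contact_force: [-0.2, 0.6, -5.0]
width: 41.4
```

drive_tool(
  commands=[
    [0, 0, -0.039, 0, 0, 0, -1],
    [0, 0, 0, -2.95, 25.5, 0, -1],
    [0, 0, 0, -2.95, 25.5, 0, -1],
    [0, 0, 0, -2.95, 25.5, 0, -1],
    [0, 0, 0, -2.95, 25.5, 0, -1],
    [0, 0, 0, -2.95, 25.5, 0, -1],
    [0, 0, 0, -2.95, 25.5, 0, -1],
    [0, 0, 0, -2.95, 25.5, 0, -1],
    [0, 0, 0, -2.95, 25.5, 0, -1],
    [0, 0, 0, 0, 0, 0, -1],
  ],
)

```text
time_s: 18.25
eef_pos: [471.7, -300.6, 145.0]
tool_rot: [1.0, -0.019, -0.001, -0.0]
contact_force: [-0.2, 1.2, -5.2]
width: 41.6
```

drive_tool(
  commands=[
    [0, 0, 0, 0, 0, 0, -1],
    [0, 0, 0, 0, 0, 20, -1],
    [0, 0, 0, 0, 0, 25, -1],
    [0, 0, 0, 0, 0, 25, -1],
    [0, 0, 0, 0, 0, 20, -1],
    [0, 0, 0, 0, 0, 15, -1],
    [0, 0, 0, 0, 0, 8, -1],
    [0, 0, 0, 0, 0, 4, -1],
    [0, 0, 0, 0, 0, 0, -1],
    [0, 0, 0, 0, 0, 0, -1],
  ],
)

```text
time_s: 19.25
eef_pos: [473.3, -298.1, 30.5]
tool_rot: [1.0, -0.017, 0.0, 0.0]
contact_force: [0.2, 0.3, -4.0]
width: 41.5
```

drive_tool(
  commands=[
    [0, 0, 0, 0, 0, 2.5, -1],
    [0, 0, 0, 0, 0, 1.5, -1],
    [0, 0, 0, 0, 0, 0.5, -1],
    [0, 0, 0, 0, 0, 0, -1],
  ],
)

```text
time_s: 19.65
eef_pos: [472.9, -298.1, 25.4]
tool_rot: [1.0, -0.017, 0.0, 0.0]
contact_force: [0.9, -0.0, -5.1]
width: 41.4
```

drive_tool(
  commands=[
    [0, 0, 0, 0, 0, 0, 0.4],
    [0, 0, 0, 0, 0, 0, 0.4],
    [0, 0, 0, 0, 0, 0, 0.4],
    [0, 0, 0, 0, 0, 0, 0.4],
    [0, 0, 0, 0, 0, -15, 0.4],
    [0, 0, 0, 0, 0, -25, 0.4],
    [0, 0, 0, 0, 0, -25, 0.4],
    [0, 0, 0, 0, 0, -25, 0.4],
    [0, 0, 0, 0, 0, -25, 0.4],
    [0, 0, 0, 0, 0, 0, 0.4],
  ],
)

```text
time_s: 20.65
eef_pos: [474.5, -299.3, 144.0]
tool_rot: [1.0, -0.017, 0.003, 0.002]
contact_force: [-0.6, 0.3, -0.3]
width: 64.1
```

drive_tool(
  commands=[
    [0, 0, -0.125, 0, 0, 0, 0.4],
    [0, 0, -0.125, 0, 0, 0, 0.4],
    [0, 0, 0, 5.4, -29.6, 0, 0.4],
    [0, 0, 0, 5.4, -29.6, 0, 0.4],
    [0, 0, 0, 5.4, -29.6, 0, 0.4],
    [0, 0, 0, 5.4, -29.6, 0, 0.4],
    [0, 0, 0, 5.4, -29.6, 0, 0.4],
    [0, 0, 0, 5.4, -29.6, 0, 0.4],
    [0, 0, 0, 5.4, -29.6, 0, 0.4],
    [0, 0, 0, 5.4, -29.6, 0, 0.4],
  ],
)

```text
time_s: 21.65
eef_pos: [463.8, -56.2, 139.6]
tool_rot: [0.994, 0.108, -0.0, -0.0]
contact_force: [0.7, -1.3, 1.1]
width: 64.3
```

drive_tool(
  commands=[
    [0, 0, 0, 5.4, -29.6, 0, 0.4],
    [0, 0, 0, 5.4, -29.6, 0, 0.4],
    [0, 0, 0, 5.4, -29.6, 0, 0.4],
    [0, 0, 0, 5.4, -29.6, 0, 0.4],
    [0, 0, 0, 5.4, -29.6, 0, 0.4],
    [0, 0, 0, 5.4, -29.6, 0, 0.4],
    [0, 0, 0, 5.4, -29.6, 0, 0.4],
    [0, 0, 0, 5.4, -29.6, 0, 0.4],
    [0, 0, 0, 5.4, -29.6, 0, 0.4],
    [0, 0, 0, 5.4, -29.6, 0, 0.4],
  ],
)

```text
time_s: 22.65
eef_pos: [453.2, 244.3, 139.5]
tool_rot: [0.994, 0.108, -0.001, 0.0]
contact_force: [0.8, -0.6, 0.2]
width: 64.1
```

drive_tool(
  commands=[
    [0, 0, 0, 5.4, -29.6, 0, 0.4],
    [0, 0, 0, 5.4, -29.6, 0, 0.4],
    [0, 0, 0, 0, 0, 0, 0.4],
    [0, 0, 0, 0, 0, 0, 0.4],
    [0, 0, 0, 0, 0, 0, 0.4],
  ],
)

```text
time_s: 23.15
eef_pos: [451.4, 302.4, 139.8]
tool_rot: [0.994, 0.107, -0.001, 0.0]
contact_force: [0.4, 0.5, 0.2]
width: 64.5
```

```bash
python3 - <<'E'
from h import *
s=snap("side");t=snap("top");cv2.imwrite("pics/s4.png",s);cv2.imwrite("pics/t4.png",t)
b=crop(t,230,180,260,120,3,None,20)
a=crop(s,230,170,240,108,3.25,None,20)[:,:780]
c=crop(s,250,270,200,0+0 or 2,1,None,20)
cv2.imwrite("pics/p4.png",np.vstack([a[:240],b]))
print(bot.state()["eef_pos"])
E
```

```text
[451.6977931  302.34836956 140.13239243]
```

View pics/p4.png

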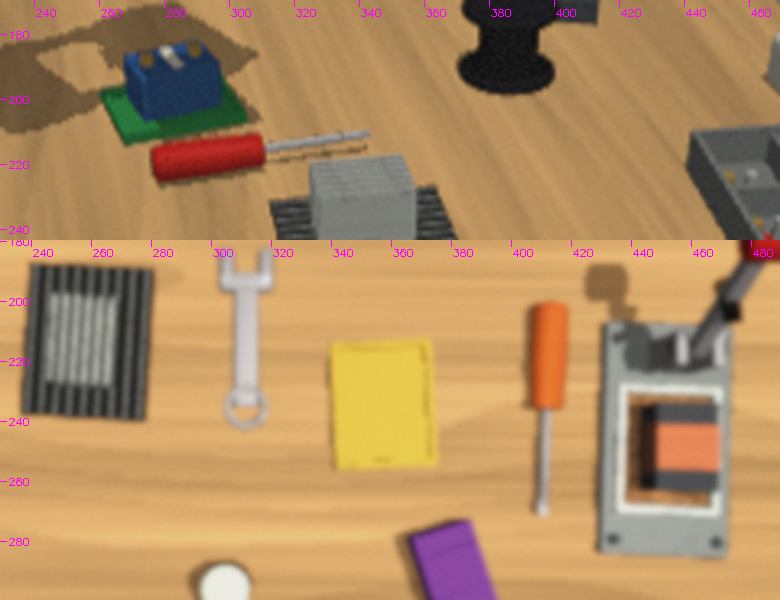

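The top view shows the transformer in the nest (458.8,248.5) at normal parallax. The sink is upright on the mat (256.8,212.8), and the yellow tray is empty at about (357,234.7).

```bash
python3 - <<'E'
from poses import *
b=lambda x,y:T((x,y-240),230,180,3)
print("tr in jig",plane("top",b(688,447),54).round(1)); print("nest",plane("top",b(670,449),17).round(1))
print("sink z46");quad([plane("top",b(*p),46) for p in((49,293),(117,297),(113,387),(44,383))])
print("yellow");quad([plane("top",b(*p),9) for p in((331,342),(433,339),(437,467),(336,470))])
rects(cv2.imread("pics/t4.png"),"top",9)
E
```

```text
tr in jig [ 472.3 -298.8   54. ]
nest [ 472.  -298.1   17. ]
sink z46
[543.8 112.9  46. ] yaw x -2.2 yaw y -3.1 L 62.0 W 47.1
yellow
[502.9 -98.5   9. ] yaw x 2.0 yaw y 2.0 L 91.1 W 72.1
green [449.5 298.4] [85.5 70.3] 8.1
yellow [503.1 -96.7] [84.7 69. ] 2.7
blue [426.9 297.3] [2.1 0. ] 90.3
purple [ 386.  -146.3] [61.1 42.9] 18.3
```

drive_tool(
  commands=[
    [0, 0, 0, 0.5, 0, 25, 0.4],
    [0, 0, 0, 0, 0, 25, 0.4],
    [0, 0, 0, 0, 0, 25, 0.4],
    [0, 0, 0, 0, 0, 25, 0.4],
    [0, 0, 0, 0, 0, 15, 0.4],
    [0, 0, 0, 0, 0, 8, 0.4],
    [0, 0, 0, 0, 0, 3, 0.4],
    [0, 0, 0, 0, 0, 0, 0.4],
    [0, 0, 0, 0, 0, 0, 0.4],
  ],
  grip_force=25,
)

```text
time_s: 24.15
eef_pos: [452.7, 303.6, 15.1]
tool_rot: [0.994, 0.108, 0.001, -0.0]
contact_force: [-0.1, -0.1, 0.6]
width: 64.2
```

drive_tool(
  commands=[
    [0, 0, 0, 0, 0, 0, -1],
    [0, 0, 0, 0, 0, 0, -1],
    [0, 0, 0, 0, 0, 0, -1],
    [0, 0, 0, 0, 0, 0, -1],
    [0, 0, 0, 0, 0, 0, -1],
    [0, 0, 0, 0, 0, 0, -1],
    [0, 0, 0, 0, 0, 0, -1],
    [0, 0, 0, 0, 0, 0, -1],
  ],
)

```text
time_s: 24.95
eef_pos: [452.2, 303.6, 14.6]
tool_rot: [0.994, 0.108, 0.0, -0.0]
contact_force: [-1.6, 0.0, 5.7]
width: 41.9
```

drive_tool(
  commands=[
    [0, 0, 0, 0, 0, -10, -1],
    [0, 0, 0, 0, 0, -15, -1],
    [0, 0, 0, 0, 0, -20, -1],
    [0, 0, 0, 0, 0, -25, -1],
    [0, 0, 0, 0, 0, -25, -1],
    [0, 0, 0, 0, 0, -20, -1],
    [0, 0, 0, 0, 0, -20, -1],
    [0, 0, 0, 0, 0, 0, -1],
    [0, 0, 0, 0, 0, 0, -1],
  ],
)

```text
time_s: 25.85
eef_pos: [451.9, 303.3, 149.0]
tool_rot: [0.994, 0.108, -0.0, 0.0]
contact_force: [-0.8, -0.4, -1.8]
width: 42.1
```

drive_tool(
  commands=[
    [0, 0, 0.086, 0, 0, 0, -1],
    [0, 0, 0.086, 0, 0, 0, -1],
    [0, 0, 0, 2.4, 28.8, 0, -1],
    [0, 0, 0, 2.4, 28.8, 0, -1],
    [0, 0, 0, 2.4, 28.8, 0, -1],
    [0, 0, 0, 2.4, 28.8, 0, -1],
    [0, 0, 0, 2.4, 28.8, 0, -1],
    [0, 0, 0, 2.4, 28.8, 0, -1],
    [0, 0, 0, 2.4, 28.8, 0, -1],
    [0, 0, 0, 2.4, 28.8, 0, -1],
  ],
)

```text
time_s: 26.85
eef_pos: [480.4, 73.0, 147.7]
tool_rot: [1.0, 0.022, -0.002, 0.0]
contact_force: [0.5, 1.6, -0.3]
width: 41.9
```

drive_tool(
  commands=[
    [0, 0, 0, 2.4, 28.8, 0, -1],
    [0, 0, 0, 2.4, 28.8, 0, -1],
    [0, 0, 0, 2.4, 28.8, 0, -1],
    [0, 0, 0, 2.4, 28.8, 0, -1],
    [0, 0, 0, 2.4, 28.8, 0, -1],
    [0, 0, 0, 2.4, 28.8, 0, -1],
    [0, 0, 0, 0, 0, 0, -1],
    [0, 0, 0, 0, 0, 0, -1],
  ],
)

```text
time_s: 27.65
eef_pos: [502.4, -98.0, 147.9]
tool_rot: [1.0, 0.021, -0.001, -0.001]
contact_force: [0.6, 0.2, -1.2]
width: 42.0
```

drive_tool(
  commands=[
    [0, 0, 0, 0, 0, 20, -1],
    [0, 0, 0, 0, 0, 25, -1],
    [0, 0, 0, 0, 0, 25, -1],
    [0, 0, 0, 0, 0, 25, -1],
    [0, 0, 0, 0, 0, 15, -1],
    [0, 0, 0, 0, 0, 10, -1],
    [0, 0, 0, 0, 0, 4, -1],
    [0, 0, 0, 0, 0, 0, -1],
    [0, 0, 0, 0, 0, 0, -1],
  ],
)

```text
time_s: 28.55
eef_pos: [503.8, -97.8, 25.9]
tool_rot: [1.0, 0.022, 0.001, 0.0]
contact_force: [0.1, -0.2, -0.5]
width: 41.3
```

drive_tool(
  commands=[
    [0, 0, 0, 0, 0, 5, -1],
    [0, 0, 0, 0, 0, 3, -1],
    [0, 0, 0, 0, 0, 2, -1],
    [0, 0, 0, 0, 0, 0.8, -1],
    [0, 0, 0, 0, 0, 0, -1],
  ],
)

```text
time_s: 29.05
eef_pos: [503.3, -97.9, 14.6]
tool_rot: [1.0, 0.022, 0.0, 0.0]
contact_force: [-1.1, 0.7, 0.8]
width: 41.7
```

drive_tool(
  commands=[
    [0, 0, 0, 0, 0, 0, 0.4],
    [0, 0, 0, 0, 0, 0, 0.4],
    [0, 0, 0, 0, 0, 0, 0.4],
    [0, 0, 0, 0, 0, 0, 0.4],
    [0, 0, 0, 0, 0, -15, 0.4],
    [0, 0, 0, 0, 0, -25, 0.4],
    [0, 0, 0, 0, 0, -25, 0.4],
    [0, 0, 0, 0, 0, -25, 0.4],
    [0, 0, 0, 0, 0, -30, 0.4],
    [0, 0, 0, 0, 0, 0, 0.4],
  ],
)

```text
time_s: 30.05
eef_pos: [505.6, -98.6, 138.3]
tool_rot: [1.0, 0.022, 0.004, 0.001]
contact_force: [0.8, 0.2, -0.3]
width: 64.2
```

drive_tool(
  commands=[
    [0, 0, 0.096, 0, 0, 0, 0.4],
    [0, 0, 0, 3.9, -26.6, 0, 0.4],
    [0, 0, 0, 3.9, -26.6, 0, 0.4],
    [0, 0, 0, 3.9, -26.6, 0, 0.4],
    [0, 0, 0, 3.9, -26.6, 0, 0.4],
    [0, 0, 0, 3.9, -26.6, 0, 0.4],
    [0, 0, 0, 3.9, -26.6, 0, 0.4],
    [0, 0, 0, 3.9, -26.6, 0, 0.4],
    [0, 0, 0, 3.9, -26.6, 0, 0.4],
    [0, 0, 0, 0, 0, 0, 0.4],
  ],
  grip_force=30,
)

```text
time_s: 31.05
eef_pos: [545.5, 115.8, 133.7]
tool_rot: [1.0, -0.025, -0.0, -0.0]
contact_force: [-1.0, 0.1, -0.6]
width: 64.2
```

drive_tool(
  commands=[
    [0, 0, 0, 0, 0, 0, 0.4],
    [0, 0, 0, 0, 0, 25, 0.4],
    [0, 0, 0, 0, 0, 25, 0.4],
    [0, 0, 0, 0, 0, 25, 0.4],
    [0, 0, 0, 0, 0, 20, 0.4],
    [0, 0, 0, 0, 0, 12, 0.4],
    [0, 0, 0, 0, 0, 8, 0.4],
    [0, 0, 0, 0, 0, 0, 0.4],
    [0, 0, 0, 0, 0, 0, 0.4],
  ],
)

```text
time_s: 31.95
eef_pos: [546.1, 112.8, 20.1]
tool_rot: [1.0, -0.026, 0.001, 0.0]
contact_force: [0.6, -0.2, 1.2]
width: 64.1
```

drive_tool(
  commands=[
    [0, 0, 0, 0, 0, 2, 0.4],
    [0, 0, 0, 0, 0, 0, -1],
    [0, 0, 0, 0, 0, 0, -1],
    [0, 0, 0, 0, 0, 0, -1],
    [0, 0, 0, 0, 0, 0, -1],
    [0, 0, 0, 0, 0, 0, -1],
    [0, 0, 0, 0, 0, 0, -1],
    [0, 0, 0, 0, 0, 0, -1],
    [0, 0, 0, 0, 0, 0, -1],
  ],
)

```text
time_s: 32.85
eef_pos: [545.7, 113.0, 17.7]
tool_rot: [1.0, -0.026, 0.0, 0.0]
contact_force: [-0.9, 0.4, 3.4]
width: 41.9
```

drive_tool(
  commands=[
    [0, 0, 0, 0, 0, -10, -1],
    [0, 0, 0, 0, 0, -15, -1],
    [0, 0, 0, 0, 0, -20, -1],
    [0, 0, 0, 0, 0, -25, -1],
    [0, 0, 0, 0, 0, -25, -1],
    [0, 0, 0, 0, 0, -20, -1],
    [0, 0, 0, 0, 0, -10, -1],
    [0, 0, 0, 0, 0, 0, -1],
    [0, 0, 0, 0, 0, 0, -1],
  ],
)

```text
time_s: 33.75
eef_pos: [545.0, 112.9, 141.7]
tool_rot: [1.0, -0.026, -0.001, 0.0]
contact_force: [0.7, -0.0, -1.6]
width: 42.0
```

drive_tool(
  commands=[
    [0, 0, -0.096, 0, 0, 0, -1],
    [0, 0, -0.096, 0, 0, 0, -1],
    [0, 0, 0, -8.6, -24.6, 0, -1],
    [0, 0, 0, -8.6, -24.6, 0, -1],
    [0, 0, 0, -8.6, -24.6, 0, -1],
    [0, 0, 0, -8.6, -24.6, 0, -1],
    [0, 0, 0, -8.6, -24.6, 0, -1],
    [0, 0, 0, -8.6, -24.6, 0, -1],
    [0, 0, 0, -8.6, -24.6, 0, -1],
    [0, 0, 0, -8.6, -24.6, 0, -1],
  ],
)

```text
time_s: 34.75
eef_pos: [448.7, 298.8, 140.9]
tool_rot: [0.998, 0.07, -0.001, 0.001]
contact_force: [-0.2, 1.0, -1.8]
width: 42.1
```

drive_tool(
  commands=[
    [0, 0, 0, 0, 0, 0, -1],
    [0, 0, 0, 0, 0, 0, -1],
    [0, 0, 0, 0, 0, 20, -1],
    [0, 0, 0, 0, 0, 25, -1],
    [0, 0, 0, 0, 0, 25, -1],
    [0, 0, 0, 0, 0, 20, -1],
    [0, 0, 0, 0, 0, 15, -1],
    [0, 0, 0, 0, 0, 10, -1],
    [0, 0, 0, 0, 0, 0, -1],
    [0, 0, 0, 0, 0, 0, -1],
  ],
)

```text
time_s: 35.75
eef_pos: [450.5, 298.0, 27.7]
tool_rot: [0.998, 0.07, 0.0, 0.0]
contact_force: [-0.0, 0.5, -1.9]
width: 41.9
```

drive_tool(
  commands=[
    [0, 0, 0, 0, 0, 5, -1],
    [0, 0, 0, 0, 0, 3, -1],
    [0, 0, 0, 0, 0, 1.5, -1],
    [0, 0, 0, 0, 0, 0.5, -1],
    [0, 0, 0, 0, 0, 0, -1],
  ],
)

```text
time_s: 36.25
eef_pos: [450.0, 298.3, 17.7]
tool_rot: [0.998, 0.07, 0.0, 0.0]
contact_force: [-1.4, -0.2, 1.1]
width: 41.9
```

drive_tool(
  commands=[
    [0, 0, 0, 0, 0, 0, 0.4],
    [0, 0, 0, 0, 0, 0, 0.4],
    [0, 0, 0, 0, 0, 0, 0.4],
    [0, 0, 0, 0, 0, 0, 0.4],
    [0, 0, 0, 0, 0, -15, 0.4],
    [0, 0, 0, 0, 0, -25, 0.4],
    [0, 0, 0, 0, 0, -25, 0.4],
    [0, 0, 0, 0, 0, -25, 0.4],
    [0, 0, 0, 0, 0, -30, 0.4],
    [0, 0, 0, 0, 0, 0, 0.4],
  ],
)

```text
time_s: 37.25
eef_pos: [452.2, 299.4, 141.5]
tool_rot: [0.998, 0.07, 0.004, -0.001]
contact_force: [0.2, -0.6, -0.1]
width: 64.4
```

drive_tool(
  commands=[
    [0, 0, 0, 0, -30, -10, 0.4],
    [0, 0, 0, 0, -30, -10, 0.4],
    [0, 0, 0, 0, -30, -10, 0.4],
    [0, 0, 0, -5, -30, -10, 0.4],
    [0, 0, 0, -5, -30, 0, 0.4],
    [0, 0, 0, -10, -30, 0, 0.4],
    [0, 0, 0, 0, 0, 0, 0.4],
  ],
)

```text
time_s: 37.95
eef_pos: [402.9, 476.6, 176.3]
tool_rot: [0.997, 0.072, -0.001, -0.0]
contact_force: [0.2, -1.0, 0.1]
width: 64.3
```

```bash
python3 - <<'E'
from h import *
s=snap("side");t=snap("top");cv2.imwrite("pics/s5.png",s);cv2.imwrite("pics/t5.png",t)
cv2.imwrite("pics/p5.png",np.vstack([crop(t,140,170,360,140,2.2,None,20),crop(s,230,165,240,290//2,3.3,None,20)[:290,:792]]))
crop(s,240,160,200,290,2,"pics/p6.png",20)
E
```

```text
(no output)
```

View pics/p5.png

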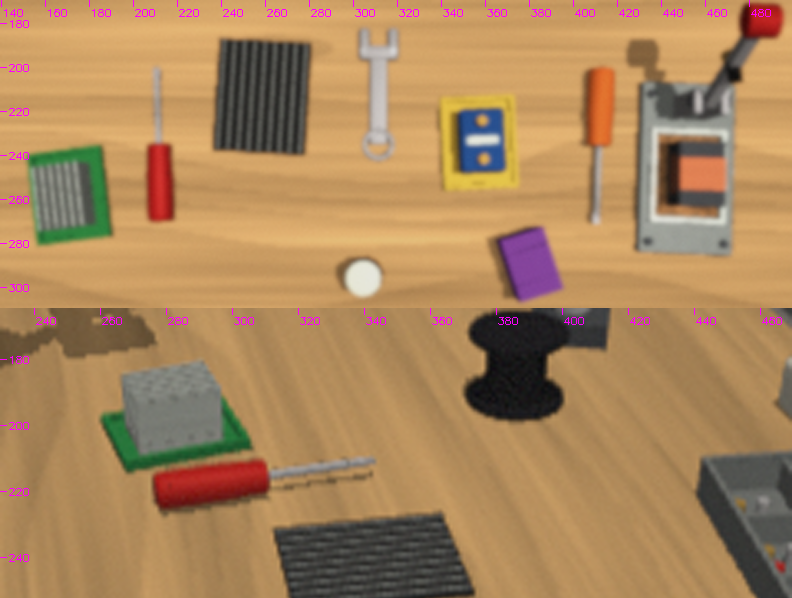

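View pics/p6.png

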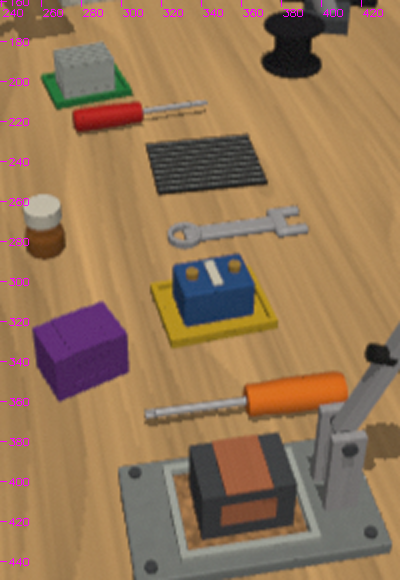

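Both views show the filter flat in the yellow tray (357,234), the sink flat in the green tray (172,256), and the transformer seated in the nest (458,248). The clamp is well back (grip at 480,179), the jar is standing (303,296) and the mat is empty. Handing in.

```bash
python3 -c "
from cell import bot
print(bot.sign_off())"
```

```text
the job is handed in; nothing more can be done
None
```

The changeover is done and handed in after about 38 s of robot time. In the asked order, I:

- flipped the clamp open to about 2.0 rad;
- parked the heat sink on the mat;
- put the transformer into the jig;
- moved the filter to the yellow tray;
- put the heat sink on the green tray.

- **Final check:** The last top and side views show all three parts upright, flat inside their rims and lengthwise. The clamp is still well back, the jar is standing where it was, the purple look-alike is untouched, and the robot is clear of everything. No reported force was above about 7 N.
- **Disagreements:** The two cameras differed by about 1 to 3 mm on positions. The red grip measured about 79 mm high against the stated 72 mm, so I pinched it at about 76 mm. The heat sink was hidden from the top camera when I first measured it, so that pose came from the side view alone. None of this affected a grasp or a placing.

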